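# Gauge a dessert tub in the tapered slot and set the cursor

### The arm

A 6-joint arm with a two-finger parallel gripper is mounted at the origin on the work surface. World frame = base frame: x ahead of the robot, y to its left, z up, the work surface at z = 0. Lengths are in mm, angles in degrees, forces in N, time in s.
With the tool pointing down it reaches from about 300 to 850 mm from the base axis. Payload 4.2 kg.
Tool frame: the origin (TCP) lies midway between the tips of the shut fingers; the grasp point (between the pads) lies 19 mm behind it (env.grip_depth is the distance from the TCP to the grasp point, in mm); z points along the fingers, y is the line along which they close (so a half turn about z gives the same grasp; the last joint's range is limited). The gripper opens to 91 mm and grips with 3 to 60 N. Pads are 32 mm wide; open, the fingers measure 118 mm over their backs; the gripper's body (76 mm by 178 mm) begins 60 mm behind the grasp point.
Start: joints at [69.5, 18.312, 89.639, -0, 72.044, -1.146], TCP at [190.565, 542.52, 213.976] pointing down, gripper open.
Joint ranges: [-177.97, 177.97], [-48.28, 115.42], [12.27, 149.76], [-77.06, 257.06], [2.81, 150.46], [-146.56, 146.56]. Speed limits (degrees/s): [147.25, 147.25, 180, 180, 180, 180].

### API

Orientations are given as [roll, pitch, yaw] about the fixed x, y, z axes, in that order (R = Rz(yaw) Ry(pitch) Rx(roll)).
In Python, from workcell import env, eyes gives the robot as it stands.
- The arm moves only by the tool send_rows, never from a script. Its argument "motion" is a list of rows, each a list of 7 numbers: the shift along the world's x, y, z normalised to -1 to 1, where 1 is 0.5 m, then the turn, a rotation vector about the world's x, y, z normalised to -1 to 1, where 1 is 60 degrees, then the opening, from -1 (shut) to 1 (fully open). A call has 1 to 20 rows; each row is the pose to reach, as a shift and turn from the pose commanded when the call began; what a row does not reach only later rows make up. A row lasts 1/8 s, in which the tool goes at most 62.5 mm and 10.7 degrees, less where a joint would pass 70% of its speed; a pose out of reach is approached as far as the arm can. A call with a number of a shift or a turn outside -1 to 1 is refused whole. A call with a gripper value outside its range is refused whole. The fingers move at their own pace and stop on an object; "squeeze" is the grip in N (left out, the last holds). Time passes only in rows, so rows that repeat a pose let the fingers close. It gives the time, the measured TCP pose, the force, the opening and the grip force at its end, in the units of the state.
- env.state(): the state, without advancing time (a new reading comes with each control period).
- eyes.grab_frame(name): name is "scene" or "top" or "wrist"; returns a dict with "pixels" (384x512x3 uint8, red, green, blue), "depth" (384x512 float32, mm along the optical axis (not along the pixel's ray), 0 where there is no reading), "fx", "fy", "cx", "cy" (pixels), "R" (3x3) and "t" (3): a world point X has camera coordinates R X + t; the wrist camera has in their place "T_tool_cam" (4x4, takes a point from camera to tool coordinates, whose origin is the TCP and whose axes are the flange's). Camera axes: x right, y down, z forward; pixel columns grow to the right and rows downward; lengths in mm; the calibration is good to about 2 mm. A picture is of the moment at which its call begins: read the wrist's pose just before it.
- env.job_done(): hands the job in; it is judged then, once.
The state is a dict: "time_s": time; "qpos": joint angles; "qvel": joint speeds; "effort": joint torques, N m; "ee_pos": TCP position; "ee_rot": TCP orientation; "force": force on the tool from outside, world axes, zero at the start; "torque": the same for the moment, N m; "gripper_width": finger opening in mm; "gripper_force": force on a finger pad.
Only numpy, scipy, OpenCV 4.12 (cv2) and the standard library are available. Lean on these libraries where they do the work, as an engineer would, in place of code of your own. Each camera call takes 0.05 s, during which the arm holds its last target. There are 200 camera calls.

### The job

Check the size of the lidded paper tub that stands on the plate before the wide mouth of the tapered gauge: slide it, without lifting or tipping it, into the slot between the two steel rails until it is wedged against both of them, pushing firmly but not so hard that it is crushed (some 10 newtons is right, 40 is too much). Leave it wedged there and slide the gauge's cursor along its track until its pointer is level with the middle of the tub's lid, then let go. Do not disturb the small tub, the stack of lids or the spatula beside the gauge.

Things in the scene. Friction and masses are not known exactly. Their poses are not given: they have to be found in the camera images.
- gauge: Gauge's aluminium base plate, 8 mm thick, fixed. Origin on the table under the slot. y axis: the slot's middle line, from wide mouth to narrow end; x axis: from near rail to far rail and cursor track. Plate spans x -110..150, y -280..180 mm here; rails stand around y = 0, the apron where the tub waits is y < -105. Cursor track: dark bar along y at x = 120 mm, 54 mm high end blocks at y = +-141.
- rail_near: Rail on the robot's side of the slot, fixed: upright steel strip 210 mm long, 12 thick, 58 high (top 66 mm over the table). Origin: mid-length, foot of its inner face. y axis along that face to the narrow end, x axis normal to it, into the slot. The face leans 0.12 rad from the gauge's y, so the slot narrows to +y. Re-screwed for each batch: the slot's width varies a few mm.
- rail_far: Rail on the cursor's side, mirror image of rail_near, same sizes, leaning 0.12 rad the other way, fixed. Origin: mid-length, foot of its inner face. y axis along that face to the narrow end, x axis normal to it, away from the slot. Where the tub stops depends on the rails: its middle ends within about 35 mm of the gauge's y = 0.
- tub_centre (a point): Tub to gauge: round kraft-paper tub on the apron, 62 mm high, 0.13-0.25 kg. Its lid is widest: 92 mm across, the top 16 mm, dark spot in its middle; body below 86 to 77 mm. Point on its axis, 31 mm above its foot. Too wide to grasp: pushed by the lid's rim from behind. Wedged with some 10 N it stays. If the pusher holds it sideways it can stop early on one rail only: let it centre itself.
- cursor (a joint): The sliding cursor on its track, in m: 0 at the end stop by the narrow end, growing as it slides towards the wide mouth (gauge's -y), up to 0.24. The pointer is at gauge y = 0.12 minus this value. It takes about 2 N to slide and stays where it is left.
- cursor_grip (a point): Grip point of the cursor, on its upright black post, 14 mm (across the track) by 16 mm (along it), 16 mm under the post's top, which is 104 mm over the table; the post is 52 mm high. Pinch it from above by the 16 mm width, or push it along the track. Axes as the gauge's. Same gauge y as the pointer, which leaves the post on the slot side 13 mm lower.
- cursor_tip (a point): Tip of the cursor's pointer, a thin steel blade from the post towards the slot, over the far rail. Axes as the gauge's (y along the slot).
- small_tub: Bystander: smaller tub, 68 mm across and 48 mm high, standing on the table beside the plate. Origin under its middle.
- lid_stack: Bystander: stack of four lids, 92 mm across, 60 mm high, on the table beyond the narrow end. Origin under its middle.
- spatula: Bystander: spatula 240 mm long lying on the table beyond the cursor track. Origin about its middle, underside.
Things that resemble listed ones, but are neither listed nor needed, are in the scene too. What is shaped like the part that bears tub_centre but pink is not meant.

How it is judged (in metres and radians):
On the way:
1. the tub is wedged: it bears on both rails at once with more than 1.5 N each (contact force between each of rail_near, rail_far and tub above 1.5 N), for 0.15 s.
At the end, for the whole second after the job is handed in: The tub stands upright (within 0.06 rad) and at rest on the plate between the rails, its lid's rim within 1.5 mm of both inner faces, and the cursor's pointer is level with the tub's middle within 5 mm, measured along the slot (x of tub_centre in the frame of rail_near below 0.0475 m and x of tub_centre in the frame of rail_far above -0.0475 m and y of tub_centre in the frame of rail_near between -0.1 and 0.1 m and z of tub_centre in the frame of gauge below 0.045 m and angle between tub_centre's own z axis and vertical below 0.06 rad and linear speed of tub below 0.01 m/s and y of tub_centre in the frame of cursor_tip between -0.005 and 0.005 m); the robot touches nothing.
It fails at once if the tub is crushed: the fingers or the arm press on it with more than 40 N (contact force between any of the fingers, the arm and tub above 40 N).
It fails at once if the tub is tipped by more than 0.3 rad (angle between tub_centre's own z axis and vertical above 0.3 rad).
It fails at once if the tub is lifted more than 20 mm off the plate (height (world z) of tub_centre above 0.059 m).
It fails at once if a bystander (small tub, lid stack or spatula) is moved by more than 30 mm (distance of any of small_tub, lid_stack, spatula from where it was at the start of the episode above 0.03 m).
It also fails if it takes over 72 s, if anything falls off the work surface, if the arm or the gripper's body presses on something with over 40 N, if the wrist force passes 120 N, or if a joint passes its speed limit or range.

## Working session

There is one attempt and no reset: what is moved stays moved. The work goes in short steps, Python scripts to look and compute and a tool call to move; the robot and the scene stay as the last step left them, time stands still between calls to the robot, and variables do not carry over. Pictures are saved under pics/ and viewed, at most 10 in all, crops included, and the job is handed in when it is done.

Besides the shell and the picture viewer there is one more tool, called after "Call:" as name([rows], argument=value, ...), one row to a line, values as JSON. send_rows: Moves the arm, as the interface text tells. Its arguments: {"type":"object","properties":{"motion":{"type":"array"},"squeeze":{"type":"number"}},"required":["motion"]}

```bash
mkdir -p pics && cat > h.py <<'E'
import numpy as np,cv2,pickle
from workcell import env,eyes
def grab(n,f):
    d=eyes.grab_frame(n); pickle.dump(d,open(f'pics/{f}.pkl','wb')); cv2.imwrite(f'pics/{f}.png',d['pixels'][:,:,::-1]); return d
def world(d,u,v,z=None):
    ray=np.array([(u-d['cx'])/d['fx'],(v-d['cy'])/d['fy'],1.])
    R,t=np.array(d['R']),np.array(d['t'])
    if z is None: return R.T@(ray*d['depth'][int(round(v)),int(round(u))]-t)
    o=-R.T@t; w=R.T@ray; return o+w*(z-o[2])/w[2]
def load(f): return pickle.load(open(f'pics/{f}.pkl','rb'))
E
python3 - <<'E'
from h import *
s=env.state(); print(s)
a=grab('top','top0'); b=grab('scene','sc0')
print(a['R'],a['t'],a['fx'])
im=np.vstack([cv2.imread('pics/top0.png')]); cv2.imwrite('pics/top0b.png',cv2.resize(im,(800,600),interpolation=cv2.INTER_CUBIC))
E
```

```text
{'time_s': 0.0, 'qpos': array([ 6.94990295e+01,  1.83515263e+01,  8.97069309e+01, -4.19639236e-03,
        7.20444070e+01, -1.14443614e+00]), 'qvel': array([-0.04264964,  0.05170569,  0.05221876, -0.08392523, -0.04820401,
       -0.08099979]), 'effort': array([-9.02865977e-04, -4.12470031e+01, -2.31975961e+01,  7.28112459e-02,
        4.56975179e-02, -1.38709120e-04]), 'ee_pos': array([190.40816087, 542.01288435, 213.11788702]), 'ee_rot': array([-1.79897077e+02,  1.93439323e-03,  1.60644765e+02]), 'force': array([ 0.71349547, -0.25628482,  0.98997924]), 'torque': array([-0.02411552,  0.05486527, -0.00114067]), 'gripper_force': 0.0, 'gripper_width': 91.52970568345609}
[[ 0.00740022 -0.99989465  0.0124867 ]
 [-0.99899425 -0.00794464 -0.04412898]
 [ 0.04422354 -0.01214757 -0.9989478 ]] [  6.77566241 592.77932057 975.15392571] 396.8384812641764
```

View pics/top0b.png

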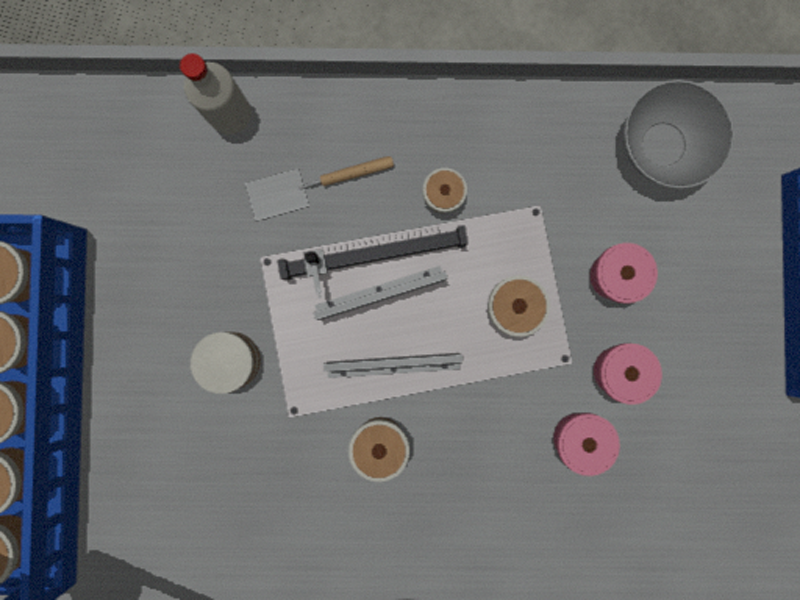

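View pics/sc0.png

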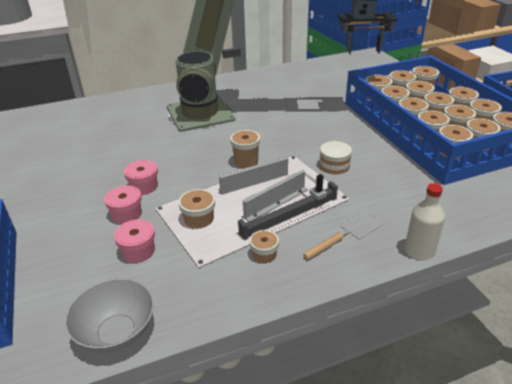

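The top view (800 px wide) shows the tub on the apron at (519,306), the rails around (390,325), the cursor post at (312,258) and the narrow end on the left. The lid stack is at (223,363), the small tub at (445,190) and the spatula at (320,185). The tub at (379,451), off the plate, is a decoy.

```bash
python3 - <<'E'
from h import *
d=load('top0'); s=.64
P=lambda u,v,z:world(d,(u+.5)*s-.5,(v+.5)*s-.5,z)
c=[P(*p,8) for p in [(266,262),(294,410),(536,212),(565,358)]]
for p in c: print('screw',p.round(1))
ey=(c[0]-c[2]+c[1]-c[3])[:2]; ey/=np.linalg.norm(ey); print('ydir deg',np.degrees(np.arctan2(ey[1],ey[0])))
ex=np.array([ey[1],-ey[0]])  # x cross z
ctr=np.mean(c,0)[:2]; O=ctr-20*ex+50*ey; print('O',O,'ex',ex,'ey',ey)
G=lambda p:np.array([(p[:2]-O)@ex,(p[:2]-O)@ey])
for n,u,v,z in [('tubspot',519,306,70),('post',312,257,104),('farrail L',318,312,66),('farrail R',446,276,66),('near L',326,366,66),('near R',463,358,66),('trackendL',284,269,54),('trackendR',463,237,54),('tip',320,306,78),('small',445,190,48),('decoy',379,451,62),('stack',223,363,60)]:
    p=P(u,v,z); print(n,p.round(1),G(p).round(1), 'depthz',world(d,(u+.5)*s-.5,(v+.5)*s-.5).round(1))
for n in ['top0']:
    im=d['pixels'][120:280,150:390][:,:,::-1]; cv2.imwrite('pics/c1.png',cv2.resize(im,(798,532),interpolation=cv2.INTER_CUBIC))
E
```

```text
screw [646.4 229.9   8. ]
screw [411.3 181.6   8. ]
screw [ 731.2 -203.9    8. ]
screw [ 496.4 -249.9    8. ]
ydir deg 101.10963870134148
O [542.07458121  34.63822545] ex [0.98126026 0.19268704] ey [-0.19268704  0.98126026]
tubspot [ 577.2 -163.7   70. ] [  -3.8 -201.4] depthz [ 577.1 -163.2   72.4]
post [644.8 143.6 104. ] [121.8  87.1] depthz [644.9 143.6 103.6]
farrail L [565.9 138.5  66. ] [43.4 97.3] depthz [566.  138.7  64.3]
farrail R [621.8 -53.9  66. ] [  61.2 -102.3] depthz [621.7 -53.9  66.9]
near L [485.1 125.5  66. ] [-38.4 100.1] depthz [485.1 125.5  65.8]
near R [498.4 -80.   66. ] [ -64.9 -104.1] depthz [495.2 -86.7   5.5]
trackendL [631.4 192.7  54. ] [118.1 137.9] depthz [631.6 193.1  51.8]
trackendR [683.  -80.8  54. ] [ 116.1 -140.4] depthz [682.9 -80.7  54.8]
tip [574.6 134.2  78. ] [51.1 91.4] depthz [576.5 142.4   9.6]
small [756.9 -53.3  48. ] [ 193.8 -127.7] depthz [756.8 -53.3  48.1]
decoy [358.6  45.   62. ] [-178.    45.6] depthz [363.7  44.4  87.2]
stack [488.2 281.   60. ] [ -5.4 252.1] depthz [488.1 281.2  59.4]
```

View pics/c1.png

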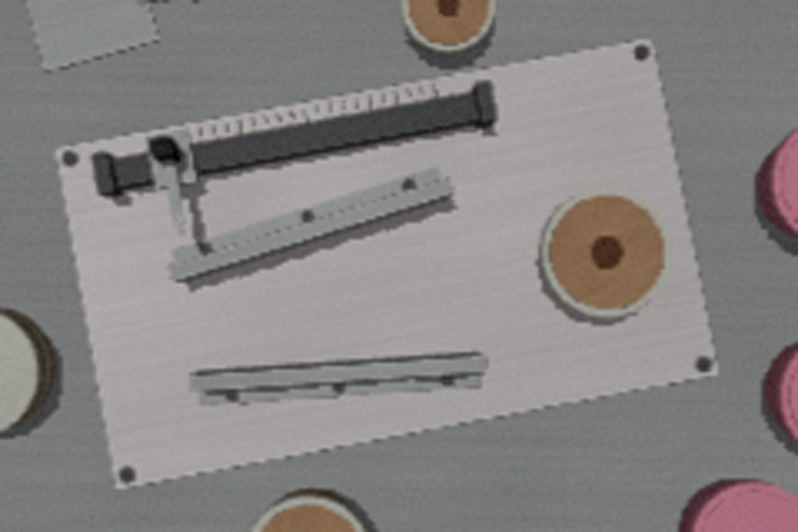

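```bash
python3 - <<'E'
from h import *
d=eyes.grab_frame('wrist'); print(d['T_tool_cam'].round(3),d['fx'],d['cx'])
E
```

```text
[[ 2.00000e-03 -9.66000e-01 -2.57000e-01  7.39940e+01]
 [ 1.00000e+00  2.00000e-03 -0.00000e+00 -2.30000e-02]
 [ 1.00000e-03 -2.57000e-01  9.66000e-01 -1.71628e+02]
 [ 0.00000e+00  0.00000e+00  0.00000e+00  1.00000e+00]] 301.36300499761603 255.25790666864503
```

Call:
send_rows([
  [0,0,0.1,0,0,0.1,-1],
  [0.1,-0.1,0.2,0,0,0.25,-1],
  [0.2,-0.22,0.26,0,0,0.4,-1],
  [0.3,-0.34,0.26,0,0,0.508,-1],
  [0.4,-0.46,0.26,0,0,0.508,-1],
  [0.5,-0.58,0.26,0,0,0.508,-1],
  [0.6,-0.7,0.26,0,0,0.508,-1],
  [0.7,-0.82,0.26,0,0,0.508,-1],
  [0.73,-0.94,0.26,0,0,0.508,-1],
  [0.73,-1.0,0.26,0,0,0.508,-1],
  [0.73,-1.0,0.26,0,0,0.508,-1],
  [0.73,-1.0,0.26,0,0,0.508,-1],
  [0.73,-1.0,0.26,0,0,0.508,-1],
  [0.73,-1.0,0.26,0,0,0.508,-1],
])

```text
time_s: 1.9
ee_pos: [555.0, 43.9, 344.0]
ee_rot: [179.9, -0.0, -168.8]
force: [-0.5, -0.3, -0.3]
gripper_width: 0.9
gripper_force: 0.0
```

```bash
cat >> h.py <<'E'
from scipy.spatial.transform import Rotation as Ro
def wgrab(f):
    s=env.state(); d=eyes.grab_frame('wrist'); T=np.eye(4); T[:3,:3]=Ro.from_euler('xyz',s['ee_rot'],degrees=True).as_matrix(); T[:3,3]=s['ee_pos']
    C=np.linalg.inv(T@d['T_tool_cam']); d['R'],d['t']=C[:3,:3],C[:3,3]
    pickle.dump(d,open(f'pics/{f}.pkl','wb')); cv2.imwrite(f'pics/{f}.png',cv2.resize(d['pixels'][:,:,::-1],(800,600),interpolation=cv2.INTER_CUBIC)); return d
ey=np.array([-.1927,.9813]); ex=np.array([.9813,.1927]); O=np.array([542.1,34.6])
G=lambda p:np.array([(p[:2]-O)@ex,(p[:2]-O)@ey])
W=lambda x,y:O+x*ex+y*ey
P=lambda d,u,v,z:world(d,(u+.5)*.64-.5,(v+.5)*.64-.5,z)
E
python3 -c "
from h import *
wgrab('w1')"
```

```text
(no output)
```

View pics/w1.png

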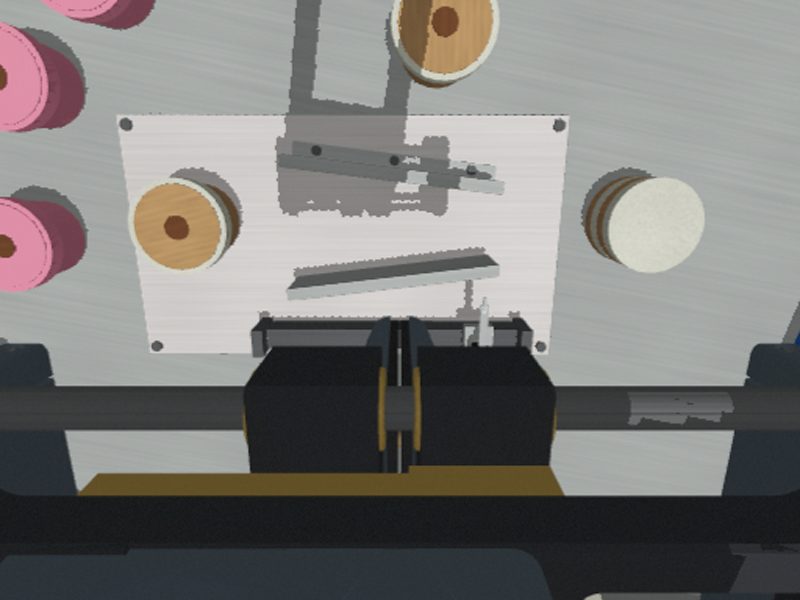

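The wrist view shows the tub spot at (177,227) and the far rail's top inner edge running from about (290,287) to (497,263). The near rail runs from about (278,160) to (502,190), and the pointer tip is at about (485,300).

```bash
python3 - <<'E'
from h import *
d=load('w1'); print(d['R'][2],G(-d['R'].T@d['t']))
for n,u,v,z in [('screw',126,124,8),('screw',559,125,8),('screw',541,346,8),('tub',177,227,70),('farL',290,287,66),('farR',497,263,66),('nearL',278,165,66),('nearR',502,193,66),('tip',485,300,75),('stack',656,225,60)]:
    print(n,G(P(d,u,v,z)).round(1))
# point clouds of rails
for nm in ['w1','top0']:
    d=load(nm); D=d['depth']; v,u=np.mgrid[:384,:512]; r=np.stack([(u-d['cx'])/d['fx']*D,(v-d['cy'])/d['fy']*D,D],-1)
    X=(r-d['t'])@d['R']; g=np.stack([(X[...,:2]-O)@ex,(X[...,:2]-O)@ey,X[...,2]],-1)
    m=(g[...,2]>60)&(g[...,2]<72)&(D>0)
    for sgn in (-1,1):
        for y0 in range(-90,91,30):
            k=m&(abs(g[...,1]-y0)<8)&(g[...,0]*sgn>25)&(g[...,0]*sgn<85)
            q=g[k]; 
            if len(q): print(nm,sgn,y0,len(q),(q[:,0]-sgn*-1*0+0).min().round(1),q[:,0].max().round(1),'z',np.median(q[:,2]).round(1))
    if nm=='w1':
        k=(D>0)&(g[...,2]>66)&(g[...,2]<76)&(abs(g[...,0])<60)&(g[...,1]<-140); q=g[k]; print('tub',q.min(0),q.max(0),np.median(q[:,2]))
E
```

```text
[ 0.25177769  0.05108564 -0.96643585] [-59.30381577   7.09566841]
screw [-100.2 -270.9]
screw [-100.9  170.3]
screw [139.6 171.5]
tub [  -3.4 -202.2]
farL [ 55.7 -99.7]
farR [ 30.9 102.9]
nearL [ -60.3 -104.3]
nearR [-35.8 103.8]
tip [65.8 91.4]
stack [ -5.8 255.6]
w1 -1 -90 96 -69.3 -56.8 z 66.6
w1 -1 -60 97 -66.6 -54.1 z 66.9
w1 -1 -30 95 -62.6 -50.0 z 66.8
w1 -1 0 92 -58.5 -47.3 z 66.8
w1 -1 30 96 -55.8 -43.1 z 66.7
w1 -1 60 93 -51.7 -39.1 z 66.8
w1 -1 90 93 -49.0 -36.2 z 66.9
w1 1 -90 86 55.0 67.7 z 66.4
w1 1 -60 88 50.7 64.3 z 66.5
w1 1 -30 84 47.6 61.0 z 66.5
w1 1 0 92 44.1 56.4 z 66.6
w1 1 30 89 39.9 52.6 z 66.6
w1 1 60 86 36.6 49.9 z 66.6
w1 1 90 93 32.8 46.5 z 66.5
tub [ -48.11972484 -376.33598512   66.02450102] [  42.01472725 -155.39500688   74.66820242] 71.52384219259815
top0 -1 -90 35 -68.2 -56.5 z 64.5
top0 -1 -60 35 -65.4 -53.0 z 65.0
top0 -1 -30 34 -62.2 -49.7 z 65.1
top0 -1 0 35 -58.6 -46.5 z 65.0
top0 -1 30 38 -55.2 -42.7 z 64.4
top0 -1 60 38 -51.4 -38.7 z 65.1
top0 -1 90 37 -47.2 -34.9 z 64.8
top0 1 -90 35 55.9 68.4 z 65.0
top0 1 -60 35 52.0 64.6 z 64.9
top0 1 -30 36 48.1 61.2 z 64.9
top0 1 0 34 44.4 57.0 z 65.3
top0 1 30 35 41.6 54.3 z 65.5
top0 1 60 37 37.8 49.9 z 65.2
top0 1 90 34 34.3 72.5 z 65.4
```

Call:
send_rows([
  [0.02,-0.12,0,0,0,0,-1],
  [0.04,-0.24,0,0,0,0,-1],
  [0.06,-0.36,-0.05,0,0,0,-1],
  [0.075,-0.48,-0.15,0,0,0,-1],
  [0.075,-0.556,-0.25,0,0,0,-1],
  [0.075,-0.556,-0.35,0,0,0,-1],
  [0.075,-0.556,-0.45,0,0,0,-1],
  [0.075,-0.556,-0.53,0,0,0,-1],
  [0.075,-0.556,-0.57,0,0,0,-1],
  [0.075,-0.556,-0.59,0,0,0,-1],
  [0.075,-0.556,-0.59,0,0,0,-1],
  [0.075,-0.556,-0.59,0,0,0,-1],
])

```text
time_s: 3.45
ee_pos: [594.0, -235.4, 50.3]
ee_rot: [-179.9, 0.1, -168.8]
force: [-0.6, 0.5, -0.1]
gripper_width: 0.4
gripper_force: 0.0
```

```bash
python3 - <<'E'
from h import *
s=env.state(); print(G(s['ee_pos']),s['ee_pos'],s['force'],s['time_s'])
d=grab('scene','sc1'); cv2.imwrite('pics/sc1.png',cv2.resize(d['pixels'][140:270,130:330,::-1],(800,520),interpolation=cv2.INTER_CUBIC))
E
```

```text
[  -1.07338918 -274.93339812] [ 594.02204052 -235.37658302   50.31120732] [-0.57074809  0.54568615 -0.08930913] 3.45
```

View pics/sc1.png

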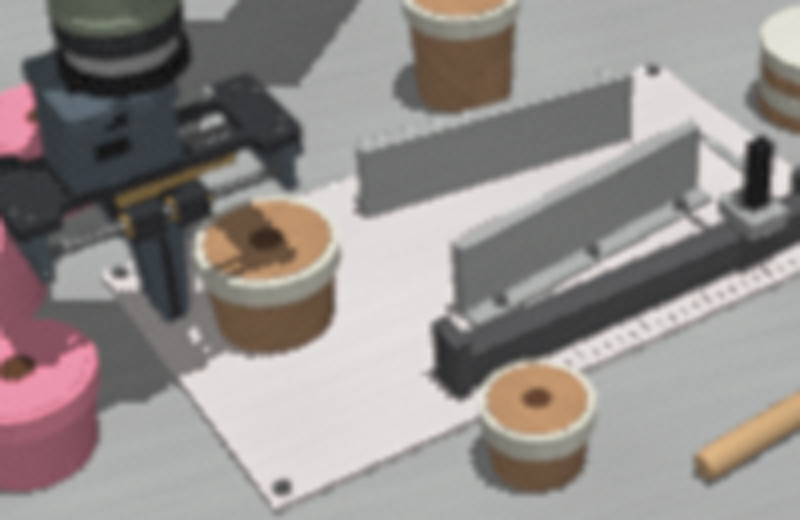

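Call:
send_rows([
  [-0.0015,0.0079,0,0,0,0,-1],
  [-0.0031,0.0157,0,0,0,0,-1],
  [-0.005,0.0255,0,0,0,0,-1],
  [-0.0077,0.0393,0,0,0,0,-1],
  [-0.0108,0.055,0,0,0,0,-1],
  [-0.0146,0.0746,0,0,0,0,-1],
  [-0.0185,0.0942,0,0,0,0,-1],
  [-0.0231,0.1178,0,0,0,0,-1],
  [-0.0277,0.1413,0,0,0,0,-1],
  [-0.0323,0.1649,0,0,0,0,-1],
  [-0.037,0.1884,0,0,0,0,-1],
  [-0.0416,0.212,0,0,0,0,-1],
  [-0.0462,0.2356,0,0,0,0,-1],
  [-0.0508,0.2591,0,0,0,0,-1],
  [-0.0554,0.2827,0,0,0,0,-1],
  [-0.06,0.3062,0,0,0,0,-1],
  [-0.0639,0.3258,0,0,0,0,-1],
  [-0.0674,0.3435,0,0,0,0,-1],
  [-0.0693,0.3533,0,0,0,0,-1],
  [-0.0693,0.3533,0,0,0,0,-1],
])

```text
time_s: 6.0
ee_pos: [558.1, -58.2, 48.8]
ee_rot: [179.9, -0.0, -168.9]
force: [-0.5, -0.3, -0.4]
gripper_width: 0.4
gripper_force: 0.0
```

```bash
cat > m.py <<'E'
from h import *
s=env.state(); print('tcp',G(s['ee_pos']).round(2),s['ee_pos'][2].round(1),'F gauge',np.array([s['force'][:2]@ex,s['force'][:2]@ey]).round(2),s['force'][2].round(2),s['time_s'])
def tub(n):
    d=grab(n,'tmp')
    D=d['depth']; v,u=np.mgrid[:384,:512]; r=np.stack([(u-d['cx'])/d['fx']*D,(v-d['cy'])/d['fy']*D,D],-1)
    X=(r-d['t'])@d['R']; g=np.stack([(X[...,:2]-O)@ex,(X[...,:2]-O)@ey],-1)
    p=d['pixels'].astype(int); hsv=cv2.cvtColor(d['pixels'],cv2.COLOR_RGB2HSV)
    m=(X[...,2]>60)&(X[...,2]<80)&(abs(g[...,0])<50)&(abs(g[...,1])<260)&(hsv[...,1]>70)&(p[...,0]>p[...,2]+20)
    q=g[m]; print(n,'tan lid n',len(q),'min',q.min(0).round(1),'max',q.max(0).round(1),'mid',((q.min(0)+q.max(0))/2).round(1))
    return d
E
python3 -c "
from m import *
tub('top')"
```

```text
tcp [ -2.22 -94.11] 48.8 F gauge [-0.53 -0.2 ] -0.38 6.0
top tan lid n 67 min [-21.7 -50.4] max [36.4  2.4] mid [  7.3 -24. ]
```

Call:
send_rows([
  [-0.0015,0.0079,0,0,0,0,-1],
  [-0.0031,0.0157,0,0,0,0,-1],
  [-0.0046,0.0236,0,0,0,0,-1],
  [-0.0062,0.0314,0,0,0,0,-1],
  [-0.0077,0.0393,0,0,0,0,-1],
  [-0.0085,0.0432,0,0,0,0,-1],
  [-0.0092,0.0471,0,0,0,0,-1],
  [-0.0092,0.0471,0,0,0,0,-1],
])

```text
time_s: 7.05
ee_pos: [554.4, -35.3, 49.2]
ee_rot: [-180.0, 0.1, -168.9]
force: [2.6, -2.2, -0.3]
gripper_width: 0.8
gripper_force: 1.6
```

```bash
python3 -c "
from m import *
tub('top')"
```

```text
tcp [ -1.44 -70.92] 49.2 F gauge [ 2.07 -2.68] -0.34 7.05
top tan lid n 22 min [ -9.7 -17.8] max [38.  25.7] mid [14.1  4. ]
```

Call:
send_rows([
  [0.0,0.002,0,0,0,0,-1],
  [0.0,0.0041,0,0,0,0,-1],
  [0.0,0.0061,0,0,0,0,-1],
  [0.0,0.0082,0,0,0,0,-1],
  [0.0,0.0102,0,0,0,0,-1],
  [0.0,0.0122,0,0,0,0,-1],
  [0.0,0.0122,0,0,0,0,-1],
])

```text
time_s: 7.98
ee_pos: [553.2, -28.8, 48.8]
ee_rot: [180.0, -0.1, -168.9]
force: [1.6, -0.5, -0.1]
gripper_width: 0.3
gripper_force: 0.7
```

```bash
python3 -c "
from m import *
"
```

```text
tcp [ -1.3  -64.41] 48.8 F gauge [ 1.43 -0.81] -0.06 7.975
```

Call:
send_rows([
  [0.0,0.002,0,0,0,0,-1],
  [0.0,0.0041,0,0,0,0,-1],
  [0.0,0.0061,0,0,0,0,-1],
  [0.0,0.0061,0,0,0,0,-1],
])

```text
time_s: 8.48
ee_pos: [553.5, -26.1, 48.8]
ee_rot: [180.0, -0.0, -168.9]
force: [-0.3, -1.6, 0.3]
gripper_width: 0.7
gripper_force: 0.7
```

```bash
python3 -c "
from m import *
"
```

```text
tcp [ -0.52 -61.71] 48.8 F gauge [-0.58 -1.47] 0.31 8.475
```

Call:
send_rows([
  [0.0,0.002,0,0,0,0,-1],
  [0.0,0.0041,0,0,0,0,-1],
  [0.0,0.0041,0,0,0,0,-1],
])

```text
time_s: 8.85
ee_pos: [553.5, -25.5, 49.1]
ee_rot: [-179.9, -0.1, -168.8]
force: [-1.4, -7.9, 1.4]
gripper_width: 0.3
gripper_force: 3.5
```

```bash
python3 -c "
from m import *
"
```

```text
tcp [ -0.42 -61.18] 49.1 F gauge [-2.9  -7.51] 1.44 8.85
```

Call:
send_rows([
  [-0.001,0.0008,0,0,0,0,-1],
  [-0.0018,0.0017,0,0,0,0,-1],
  [-0.0018,0.0017,0,0,0,0,-1],
])

```text
time_s: 9.22
ee_pos: [553.4, -25.3, 49.2]
ee_rot: [-179.8, 0.0, -168.8]
force: [0.5, -9.8, 0.8]
gripper_width: 0.5
gripper_force: 4.7
```

```bash
python3 -c "
from m import *
tub('top')"
```

```text
tcp [ -0.49 -60.99] 49.2 F gauge [-1.43 -9.68] 0.84 9.225
top tan lid n 17 min [-15.6 -23.7] max [38.3 35. ] mid [11.4  5.7]
```

Call:
send_rows([
  [-0.0006,0.0009,0,0,0,0,-1],
  [-0.0012,0.0018,0,0,0,0,-1],
  [-0.0012,0.0018,0,0,0,0,-1],
  [-0.0012,0.0018,0,0,0,0,-1],
])

```text
time_s: 9.78
ee_pos: [553.3, -25.2, 49.4]
ee_rot: [-179.7, 0.1, -168.8]
force: [1.0, -11.9, 0.8]
gripper_width: 0.8
gripper_force: 5.9
```

```bash
python3 -c "
from m import *
"
```

```text
tcp [ -0.5  -60.82] 49.4 F gauge [ -1.29 -11.86] 0.82 9.775
```

Call:
send_rows([
  [0.002,-0.01,0,0,0,0,-1],
  [0.01,-0.05,0,0,0,0,-1],
  [0.023,-0.118,0,0,0,0,-1],
  [0.023,-0.118,0.02,0,0,0,-1],
  [0.023,-0.118,0.12,0,0,0,-1],
  [0.023,-0.118,0.24,0,0,0,-1],
  [0.023,-0.118,0.36,0,0,0,0],
  [0.03,-0.06,0.46,0,0,0,0],
  [0.045,0.05,0.5,0,0,0,0],
  [0.056,0.13,0.5,0,0,0,0],
  [0.056,0.13,0.5,0,0,0,0],
  [0.056,0.13,0.5,0,0,0,0],
  [0.056,0.13,0.5,0,0,0,0],
])

```text
time_s: 11.4
ee_pos: [580.1, 41.7, 298.9]
ee_rot: [-180.0, -0.0, -168.9]
force: [0.2, 0.1, -0.4]
gripper_width: 45.4
gripper_force: 0.0
```

```bash
python3 -c "
from m import *
wgrab('w2')"
```

```text
tcp [38.61 -0.37] 298.9 F gauge [0.26 0.09] -0.38 11.4
```

View pics/w2.png

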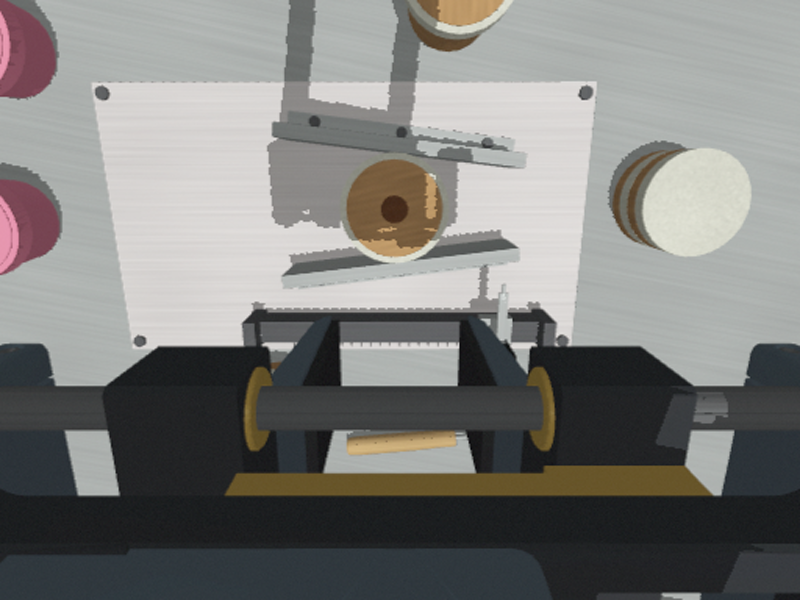

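The tub sits between the rails with its spot at (394,209), and the pointer tip is at (503,286). Next I check the fit against both rails.

```bash
python3 - <<'E'
from h import *
d=load('w2')
for n,u,v,z in [('spot',394,209,70),('tip',503,286,75),('screw',103,93,8),('screw',586,93,8),('screw',562,341,8)]: print(n,G(P(d,u,v,z)).round(1), world(d,(u+.5)*.64-.5,(v+.5)*.64-.5)[2].round(1))
D=d['depth']; v,u=np.mgrid[:384,:512]; r=np.stack([(u-d['cx'])/d['fx']*D,(v-d['cy'])/d['fy']*D,D],-1)
X=(r-d['t'])@d['R']; g=np.stack([(X[...,:2]-O)@ex,(X[...,:2]-O)@ey,X[...,2]],-1)
def line(sgn,lo):
    m=(D>0)&(g[...,2]>62)&(g[...,2]<68.5)&(g[...,0]*sgn>30)&(g[...,0]*sgn<85)&(abs(g[...,1])<98)
    m&=(abs(g[...,0]*sgn-(51.5-.12*g[...,1]))<8)
    q=g[m]; c=np.median(q[:,0]-sgn*(-.1206)*q[:,1]); return c-sgn*6.04, len(q)
n,f=line(-1,0),line(1,0); print('inner x at y=0',n,f)
hsv=cv2.cvtColor(d['pixels'],cv2.COLOR_RGB2HSV)
m=(g[...,2]>68)&(g[...,2]<76)&(abs(g[...,0])<48)&(abs(g[...,1])<60)
q=g[m].astype(np.float32); print('lid top',len(q),np.median(q[:,2]),q.min(0),q.max(0)); print(cv2.minEnclosingCircle(q[:,:2].copy()))
dk=m&(hsv[...,2]<90)&(hsv[...,0]<25)&(np.hypot(g[...,0],g[...,1])<30); print('dark',dk.sum(),g[dk].mean(0))
cv2.imwrite('pics/w2c.png',cv2.resize(d['pixels'][60:200,160:350,::-1],(798,588),interpolation=cv2.INTER_CUBIC))
E
```

```text
spot [-0.8 -4. ] 72.7
tip [64.7 90.4] 77.9
screw [-100.  -270.4] 12.3
screw [-100.4  171. ] 11.3
screw [140.8 170.7] 13.5
inner x at y=0 (np.float64(-46.77603279426734), 1495) (np.float64(44.18729595014173), 1292)
lid top 3903 71.72324 [-46.927803 -48.7011    68.01409 ] [47.01706 59.56866 75.06238]
((0.93902188539505, 13.30610466003418), 62.63344955444336)
dark 237 [-0.95739834 -3.92980192 72.32690202]
```

View pics/w2c.png

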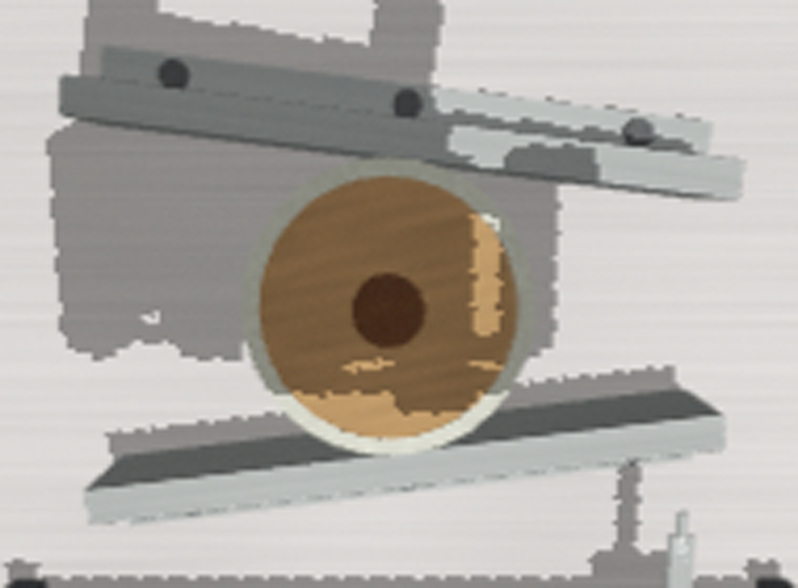

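Call:
send_rows([
  [0.06,0.1,0,0,0,0,0],
  [0.124,0.208,-0.02,0,0,0,0],
  [0.124,0.208,-0.12,0,0,0,0],
  [0.124,0.208,-0.22,0,0,0,0],
  [0.124,0.208,-0.32,0,0,0,0],
  [0.124,0.208,-0.4,0,0,0,0],
  [0.124,0.208,-0.44,0,0,0,0],
  [0.124,0.208,-0.46,0,0,0,0],
  [0.124,0.208,-0.46,0,0,0,0],
  [0.124,0.208,-0.46,0,0,0,0],
], squeeze=5)

```text
time_s: 12.7
ee_pos: [643.2, 146.6, 70.3]
ee_rot: [180.0, 0.1, -168.9]
force: [-0.3, 0.7, 1.3]
gripper_width: 45.5
gripper_force: 0.0
```

Call:
send_rows([
  [0,0,0,0,0,0,-1],
  [0,0,0,0,0,0,-1],
  [0,0,0,0,0,0,-1],
  [0,0,0,0,0,0,-1],
  [0,0,0,0,0,0,-1],
  [0,0,0,0,0,0,-1],
], squeeze=6)

```text
time_s: 13.45
ee_pos: [642.5, 146.6, 69.3]
ee_rot: [-180.0, 0.0, -168.9]
force: [-0.3, -0.7, 2.4]
gripper_width: 16.0
gripper_force: 6.0
```

```bash
python3 -c "
from m import *
wgrab('w3')"
```

```text
tcp [120.06  90.57] 69.3 F gauge [-0.43 -0.67] 2.43 13.45
```

View pics/w3.png

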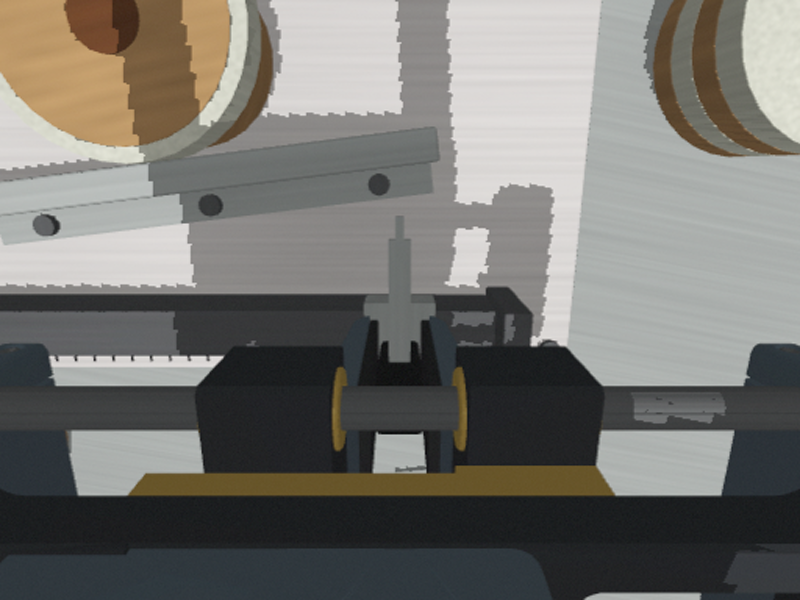

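The post is pinched at 16.0 mm. The pointer tip is at (400,220) and the tub spot is at about (103,18).

```bash
python3 -c "
from h import *
d=load('w3'); print(G(P(d,103,18,70)),G(P(d,400,220,75)))"
```

```text
[-0.20321142 -5.18736167] [64.37713984 91.57089248]
```

Call:
send_rows([
  [0.0031,-0.0157,0,0,0,0,-1],
  [0.0077,-0.0393,0,0,0,0,-1],
  [0.0123,-0.0628,0,0,0,0,-1],
  [0.0169,-0.0863,0,0,0,0,-1],
  [0.0216,-0.11,0,0,0,0,-1],
  [0.0262,-0.1335,0,0,0,0,-1],
  [0.0308,-0.157,0,0,0,0,-1],
  [0.0339,-0.1727,0,0,0,0,-1],
  [0.0354,-0.18,0,0,0,0,-1],
  [0.0354,-0.18,0,0,0,0,-1],
  [0.0354,-0.18,0,0,0,0,-1],
])

```text
time_s: 14.88
ee_pos: [660.4, 55.1, 69.2]
ee_rot: [-179.9, 0.0, -168.9]
force: [-0.4, -0.0, 4.5]
gripper_width: 16.2
gripper_force: 6.0
```

```bash
python3 -c "
from m import *
wgrab('w4')"
```

```text
tcp [120.01  -2.65] 69.2 F gauge [-0.42  0.07] 4.5 14.875
```

View pics/w4.png

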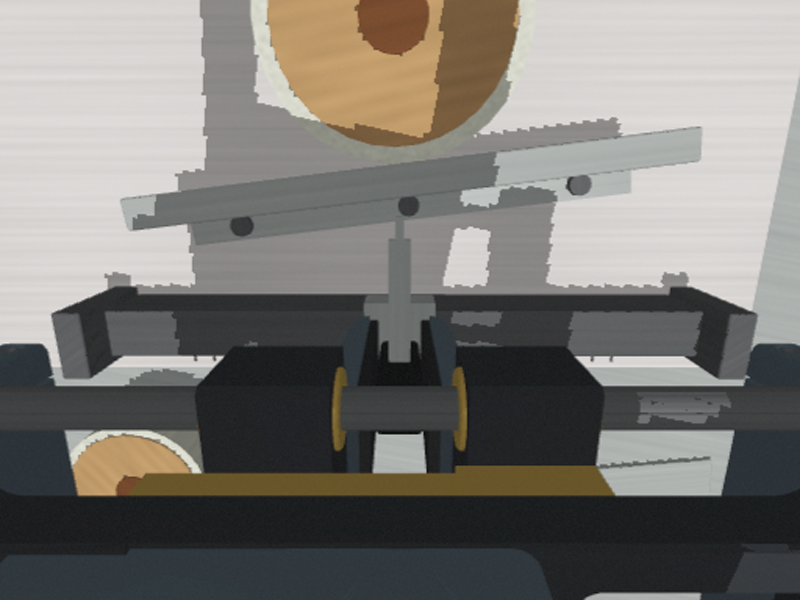

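```bash
python3 -c "
from h import *
d=load('w4'); print(G(P(d,394,18,70)),G(P(d,400,222,75)))
p=d['pixels'].astype(int)[:36,160:340]; m=(p.sum(-1)<260)&(p[...,0]>p[...,2]+25)
v,u=np.nonzero(m)
for r in range(0,34,4): print(r,u[v==r].min()+160 if (v==r).any() else 0,u[v==r].max()+160 if (v==r).any() else 0)
"
```

```text
[-0.43440227 -3.73508569] [65.02102538 -1.63045949]
0 231 271
4 229 273
8 229 273
12 230 273
16 230 272
20 231 270
24 233 301
28 238 266
32 243 324
```

Call:
send_rows([
  [0.0004,-0.0018,0,0,0,0,-1],
  [0.0007,-0.0035,0,0,0,0,-1],
  [0.0007,-0.0035,0,0,0,0,-1],
  [0.0007,-0.0035,0,0,0,0,-1],
  [0.0007,-0.0035,0,0,0,0,-0.4],
  [0.0007,-0.0035,0,0,0,0,-0.2],
  [0.0007,-0.0035,0,0,0,0,-0.2],
  [0.0007,-0.0035,0,0,0,0,-0.2],
  [0.0007,-0.0035,0,0,0,0,-0.2],
])

```text
time_s: 16.05
ee_pos: [660.3, 54.9, 68.9]
ee_rot: [180.0, -0.0, -168.9]
force: [0.2, -0.3, -0.2]
gripper_width: 36.8
gripper_force: 0.0
```

Call:
send_rows([
  [0,0,0.04,0,0,0,-0.2],
  [0,0,0.12,0,0,0,-0.2],
  [0,0,0.24,0,0,0,-0.2],
  [0,0,0.36,0,0,0,-0.2],
  [0,-0.1,0.42,0,0,0,-0.2],
  [0,-0.2,0.42,0,0,0,-0.2],
  [0,-0.32,0.42,0,0,0,-0.2],
  [0,-0.44,0.42,0,0,0,-0.2],
  [-0.1,-0.56,0.42,0,0,0,-0.2],
  [-0.2,-0.6,0.42,0,0,0,-0.2],
  [-0.2,-0.6,0.42,0,0,0,-0.2],
  [-0.2,-0.6,0.42,0,0,0,-0.2],
])

```text
time_s: 17.55
ee_pos: [560.6, -245.1, 279.5]
ee_rot: [-180.0, 0.1, -168.9]
force: [0.8, 0.2, 0.1]
gripper_width: 36.5
gripper_force: 0.0
```

```bash
python3 - <<'E'
from m import *
d=grab('top','top1')
cv2.imwrite('pics/top1c.png',cv2.resize(d['pixels'][130:260,160:330,::-1],(785,600),interpolation=cv2.INTER_CUBIC))
E
```

```text
tcp [ -35.78 -278.02] 279.5 F gauge [0.85 0.02] 0.09 17.55
```

View pics/top1c.png

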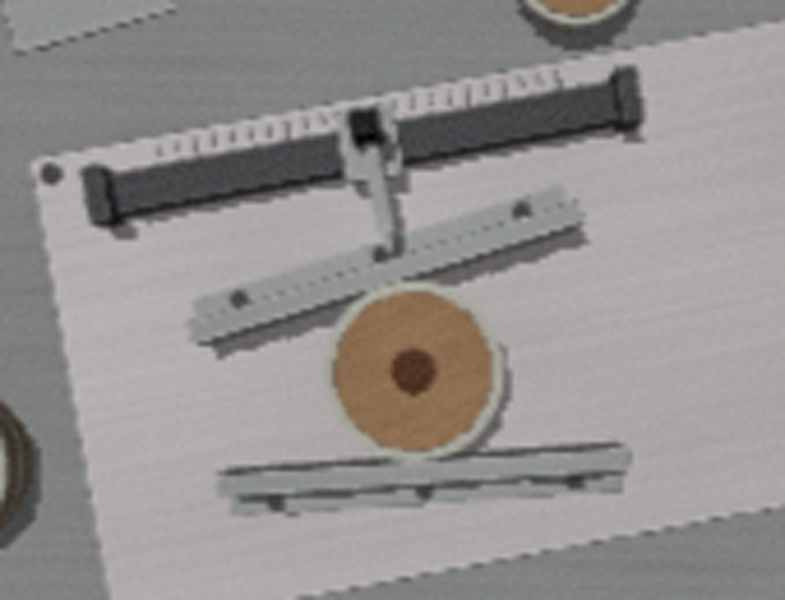

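The spot is at (413,371), the pointer end at about (393,245) and the post top at (365,126). The lid touches both rails.

```bash
python3 - <<'E'
from h import *
d=load('top1'); k=170/785
Q=lambda u,v,z:G(world(d,160+(u+.5)*k-.5,130+(v+.5)*k-.5,z)).round(1)
print('spot',Q(413,371,70),'tip',Q(393,245,75),'pointer mid',Q(382,200,75),'post',Q(365,125,104))
E
```

```text
spot [-0.6 -3.7] tip [63.8 -5.5] pointer mid [87.3 -4.2] post [122.5  -3.1]
```

```bash
python3 -c "
from workcell import env
print(env.job_done())"
```

```text
the job is handed in; nothing more can be done
None
```

I handed the job in with the tub wedged against both rails (pushed with about 12 N) and the cursor let go within about 2 mm of level with the lid's middle, measured on the last top-camera picture. The arm is clear of everything and kept clear of the small tub, lid stack and spatula; the hand-in gave no verdict.

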